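# Pop open the blue capsule box by its push latch

## Robot

A 6-joint arm with a two-finger parallel gripper is mounted at the origin on a cart in front of the work surface, level with it; the furniture and walls round the work are solid. World frame = base frame: x ahead of the robot, y to its left, z up, the work surface at z = 0. Lengths are in m, angles in rad, forces in N, time in s.
With the tool pointing down it reaches from about 0.25 to 0.85 m from the base axis. Payload 12.5 kg.
Tool frame: the origin (TCP) lies between the finger pads; the fingertips stand 8 mm ahead of it and the grasp point (between the pads) lies 11 mm behind it; z points along the fingers, y is the line along which they close (so a half turn about z gives the same grasp; the last joint's range is limited). The gripper opens to 93 mm and grips with 3 to 60 N. Pads are 15 mm wide; open, the fingers measure 128 mm over their backs; the gripper's body (75 mm by 188 mm) begins 65 mm behind the grasp point.
Start: joints at [1.126, 0.351, 1.652, -0, 1.139, -0.085], TCP at [0.194, 0.515, 0.227] pointing down, gripper open.
Joint ranges: [-2.75, 2.75], [-0.79, 2.1], [0.01, 2.65], [-1.57, 4.71], [0.07, 3.14], [-2.87, 2.87]. Speed limits (rad/s): [2.22, 2.22, 2.79, 3.14, 3.14, 3.14].

## Interface

Orientations are given as [roll, pitch, yaw] about the fixed x, y, z axes, in that order (R = Rz(yaw) Ry(pitch) Rx(roll)).
In Python, from station import ctrl gives the robot as it stands.
- The arm moves only by the tool step_arm, never from a script. Its argument "targets" is a list that holds one entry, the list of rows, each a list of 7 numbers: the closure, from -1 (fully open) to 1 (shut), then the shift along the world's x, y, z in cm, then the turn, a rotation vector about the world's x, y, z in degrees. In form: [[[claw, x, y, z, wx, wy, wz], ...]]. A call has 1 to 10 rows; each row is the pose to reach, as a shift and turn from the pose commanded when the call began; what a row does not reach only later rows make up. A row lasts 1/10 s, in which the tool goes at most 50 mm and 8.59 degrees, less where a joint would pass 70% of its speed; a pose out of reach is approached as far as the arm can. A call with a gripper value outside its range is refused whole. The fingers move at their own pace and stop on an object; "newtons" is the grip in N (left out, the last holds). Time passes only in rows, so rows that repeat a pose let the fingers close. It gives the time, the measured TCP pose, the force, the opening and the grip force at its end, in the units of the state.
- ctrl.state(): the state, without advancing time (a new reading comes with each control period).
- ctrl.snapshot(name): name is "side" or "top" or "wrist"; returns (picture, depth): 420x560x3 uint8, blue, green, red; 420x560 float32, m along the optical axis (not along the pixel's ray), 0 where there is no reading.
- ctrl.get_calibration(name): a dict with "fx", "fy", "cx", "cy" (pixels), "dist_coeffs" ([k1, k2, p1, p2, k3] as OpenCV has them; the pictures are not rectified), "rvec" (rotation vector, rad) and "tvec" (3), from world to camera coordinates, as OpenCV has them; the wrist camera has in their place "tool_from_camera" (4x4, takes a point from camera to tool coordinates, whose origin is the TCP and whose axes are the flange's). Camera axes: x right, y down, z forward; pixel columns grow to the right and rows downward; lengths in m; the calibration is good to about 2 mm. A picture is of the moment at which its call begins: read the wrist's pose just before it. get_calibration takes no time and is no camera call.
- ctrl.job_done(): hands the job in; it is judged then, once.
The state is a dict: "clock": time; "joints": joint angles; "joint_velocities": joint speeds; "joint_efforts": joint torques, N m; "tcp_pos": TCP position; "eef_rot": TCP orientation; "ft_force": force on the tool from outside, world axes, zero at the start; "moment": the same for the moment, N m; "width": finger opening in m; "grip_force": force on a finger pad.
Only numpy, scipy, OpenCV 4.12 (cv2) and the standard library are available. Lean on these libraries where they do the work, as an engineer would, in place of code of your own. Each camera call takes 0.05 s, during which the arm holds its last target. There are 200 camera calls.

## Task

Open the coffee capsule box with the blue lid: with a fingertip, press the round black pad at the front of its lid down once, until the push latch lets go, then back away so that the lid pops up, and leave it standing fully open by itself. Do not push the lid down again, do not pinch, lift or shove the box, leave the box with the orange lid shut, and do not disturb the other things on the worktop.

Things in the scene. Friction and masses are not known exactly. Their poses are not given: they have to be found in the camera images.
- blue_box: capsule box with the blue lid, to be opened: grey, 110 mm deep (its x), 90 wide (its y), loose, about 1.2 kg. Origin: centre of its underside; x points from the front to the hinge at the back, z up. A blue cap lid, 118 x 98 mm, its top face at z = 76 mm. In this frame its press pad's top is at x = -38, y = 0, z = 79 mm, the hinge at x = 56, z = 66 mm
- blue_lid (a joint): hinge of the blue lid, rad: 0 latched shut; negative pressed down (hard stop at -0.065, 6 mm at the pad); positive open, stop at 0.70. Push-push latch: a press of 2.5 mm or more at the pad (about 4 N; 5 mm is safe) unlatches it; once the finger backs off, a spring swings it up and holds it open. Pushed firmly down again, it latches again
- blue_press (a point): middle of the top of the round black rubber press pad on the blue lid, 24 mm across, standing 3 mm proud of the lid, 21 mm from its front edge; 79 mm above the worktop when shut. Its z axis is the lid's normal
- blue_pad: the blue lid's press pad as a solid; origin: centre of its underside. When the lid pops, in about 0.7 s if nothing is in its way, its front edge rises about 75 mm, to 145 mm above the worktop, and swings back about 20 mm, so back off at least 100 mm
- orange_box: capsule box with the orange lid, to be left alone: grey, 110 mm deep (its x), 90 wide (its y), loose, about 1.2 kg. Origin: centre of its underside; x points from the front to the hinge at the back, z up. An orange cap lid, 118 x 98 mm, its top face at z = 76 mm. In this frame its press pad's top is at x = -38, y = 0, z = 79 mm, the hinge at x = 56, z = 66 mm
- orange_lid (a joint): hinge of the orange lid, rad: 0 latched shut; negative pressed down (hard stop at -0.065, 6 mm at the pad); positive open, stop at 0.70. Push-push latch: a press of 2.5 mm or more at the pad (about 4 N; 5 mm is safe) unlatches it; once the finger backs off, a spring swings it up and holds it open. Pushed firmly down again, it latches again
- salt_shaker: small glass salt shaker with a grey cap, 44 mm wide, 90 mm tall; origin at the centre of its underside. Bystander, not to be disturbed
- espresso_cup: white espresso cup with a handle, 62 x 90 x 55 mm; origin at the centre of its underside. Bystander, not to be disturbed
- teaspoon: steel teaspoon, 130 x 27 x 11 mm, lying flat; origin at the centre of its underside. Bystander, not to be disturbed
- green_mug: green mug with a handle, 65 x 91 x 52 mm; origin at the centre of its underside. Bystander, not to be disturbed
- honey_jar: glass honey jar with a pale lid, 64 mm wide, 96 mm tall; origin at the centre of its underside. Bystander, not to be disturbed
- pepper_mill: brown wooden pepper mill, 58 mm wide, 150 mm tall; origin at the centre of its underside. Bystander, not to be disturbed

How it is judged:
By the outcome, as a careful person would: the job done as asked, in the order asked, and still so for the second after the job is handed in, with the robot touching nothing.
It also fails if it takes over 30 s, if anything falls off the work surface, if the arm or the gripper's body presses on something with over 40 N, if the wrist force passes 120 N, or if a joint passes its speed limit or range.

## Working session

There is one attempt and no reset: what is moved stays moved. The work goes in short steps, Python scripts to look and compute and a tool call to move; the robot and the scene stay as the last step left them, time stands still between calls to the robot, and variables do not carry over. Pictures are saved under pics/ and viewed, at most 10 in all, crops included, and the job is handed in when it is done.

Besides the shell and the picture viewer there is one more tool, called after "Request:" as name(argument=value, ...) on one line, values as JSON. step_arm: Moves the arm, as the interface text tells. Its arguments: {"type":"object","properties":{"targets":{"type":"array"},"newtons":{"type":"number"}},"required":["targets"]}

```bash
mkdir -p pics
cat > h.py <<'E'
import cv2,numpy as np
from station import ctrl
def world(name,img_pts,depth):
    c=ctrl.get_calibration(name);K=np.array([[c['fx'],0,c['cx']],[0,c['fy'],c['cy']],[0,0,1]])
    p=np.array(img_pts,float).reshape(-1,1,2)
    u=cv2.undistortPoints(p,K,np.array(c['dist_coeffs'])).reshape(-1,2)
    R=cv2.Rodrigues(np.array(c['rvec'],float))[0];t=np.array(c['tvec'],float).ravel()
    return R,t,np.c_[u,np.ones(len(u))]
def onplane(name,pts,z):
    R,t,d=world(name,pts,None);o=-R.T@t;v=d@R
    return o+v*((z-o[2])/v[:,2])[:,None]
def bydepth(name,pts,depth):
    R,t,d=world(name,pts,None);z=np.array([depth[int(y),int(x)] for x,y in pts])
    return (d*z[:,None]-t)@R
E
python3 - <<'E'
from h import *
for n in("top","side"):
    p,d=ctrl.snapshot(n);cv2.imwrite(f"pics/{n}0.png",p);np.save(f"{n}0.npy",d)
print(ctrl.state())
E
```

```text
{'clock': 0.1, 'joints': array([ 1.12636756e+00,  3.51129531e-01,  1.65233140e+00,  3.12262438e-06,
        1.13911958e+00, -8.46142743e-02]), 'joint_velocities': array([-0.0002203 , -0.00203645, -0.00204944, -0.00080046,  0.0014496 ,
        0.0013388 ]), 'joint_efforts': array([-7.93625004e-04, -4.98029959e+01, -2.85700089e+01,  7.00229849e-02,
        2.40038009e-02, -2.18948298e-05]), 'tcp_pos': array([0.19351178, 0.51452058, 0.2261951 ]), 'eef_rot': array([-3.14060858e+00, -8.63113825e-05,  2.78177681e+00]), 'ft_force': array([0.15924472, 1.27351834, 0.32072097]), 'moment': array([-0.026904  ,  0.05586542, -0.01026151]), 'grip_force': 0.0, 'width': 0.09306825207879836}
```

View pics/top0.png

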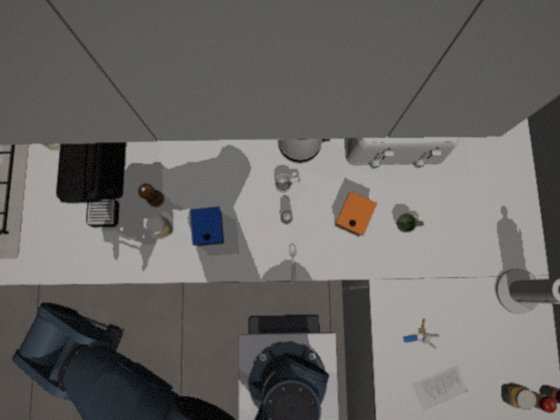

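View pics/side0.png

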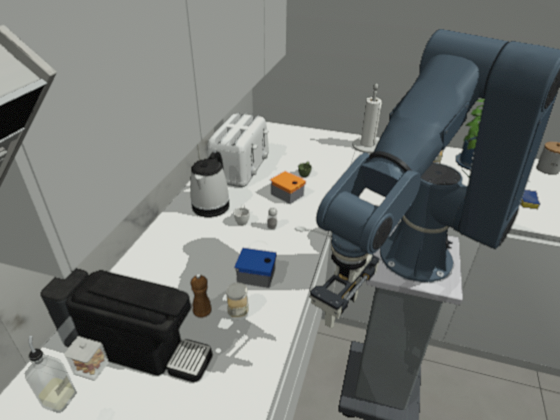

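The top view shows the blue lid at about (207,226) with its pad near (207,237). The honey jar is at (160,228), the pepper mill at (150,194) and the orange box at (356,214). The side view shows the blue lid at (257,262), pad near (268,261).

Run:
```python
from h import *
for n in("top","side"):
    p=cv2.imread(f"pics/{n}0.png");d=np.load(f"{n}0.npy")
    h=cv2.cvtColor(p,cv2.COLOR_BGR2HSV)
    m=cv2.inRange(h,(105,150,60),(130,255,255))
    k,l,s,c=cv2.connectedComponentsWithStats(m)
    box=dict(top=(185,200,230,250),side=(230,245,280,275))[n]
    i=max((j for j in range(1,k) if box[0]<c[j][0]<box[2] and box[1]<c[j][1]<box[3]),key=lambda j:s[j,4])
    cnt=cv2.findContours((l==i).astype(np.uint8),0,2)[0][0];hull=cv2.convexHull(cnt)
    hm=np.zeros_like(m);cv2.fillPoly(hm,[hull],255)
    dk=((h[...,2]<60)&(cv2.erode(hm,np.ones((3,3)))>0)&(l!=i)).astype(np.uint8)
    k2,l2,s2,c2=cv2.connectedComponentsWithStats(dk)
    print(n,s[i],c[i],[(s2[j,4],c2[j].round(1)) for j in range(1,k2)])
    for j in range(1,k2):
        if s2[j,4]>8: print('pad',onplane(n,[c2[j]],.079),bydepth(n,[c2[j]],d))
    if n=="top":
        W=onplane(n,hull.reshape(-1,2),.076)[:,:2]
        r=cv2.minAreaRect(W.astype(np.float32)*1000);print(r,cv2.boxPoints(r))
    y0,x0=(195,130) if n=="top" else(215,200)
    cv2.imwrite(f"pics/{n}c.png",cv2.resize(p[y0-20:y0+110,x0:x0+130],None,fx=4.5,fy=4.5,interpolation=2))
```

```text
top [191 208  31  37 953] [206.35257083 225.17838405] [(np.int32(44), array([206.3, 236.5]))]
pad [[0.46235926 0.25345001 0.079     ]] [[0.46235547 0.25344528 0.07902755]]
((498.29754638671875, 254.5762481689453), (114.33661651611328, 93.79279327392578), 5.156896114349365) [[437.14542 296.14435]
 [445.57584 202.7312 ]
 [559.4497  213.00815]
 [551.0193  306.4213 ]]
side [235 249  41  27 790] [255.42911392 261.89240506] [(np.int32(19), array([267.1, 260.1]))]
pad [[0.46300214 0.25267944 0.079     ]] [[0.46160804 0.25689185 0.08312778]]
```

View pics/topc.png

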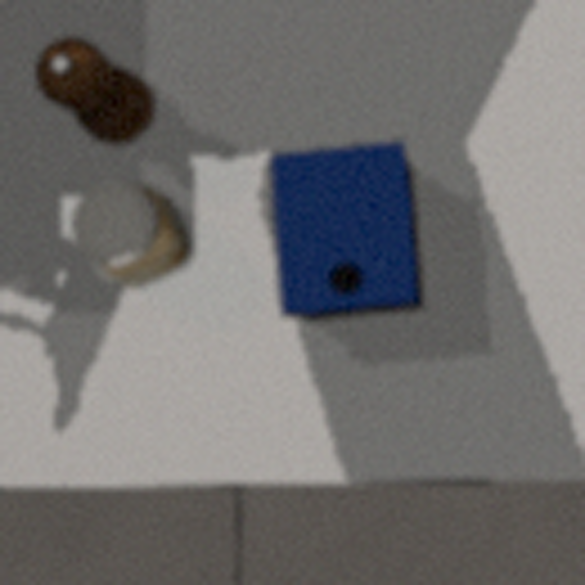

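The crop shows the pad on the blue lid, with the jar and mill clear to the left. Both cameras put the pad at about (0.462, 0.2525), with the box yawed about 5°. I'll close the fingers and move above it.

Request:
step_arm(targets=[[[1,2,-2,0,0,0,2],[1,5,-5,0,0,0,5],[1,8,-8,0,0,0,8],[1,11.5,-11,0,0,0,11],[1,14.5,-14,0,0,0,14],[1,17.5,-17,0,0,0,17],[1,20.5,-20,0,0,0,20],[1,23.5,-23,0,0,0,23],[1,25.5,-25,0,0,0,25],[1,26.8,-26.2,0,0,0,26]]], newtons=20)

```text
clock: 1.1
tcp_pos: [0.4628, 0.251, 0.2263]
eef_rot: [-3.141, -0.0, -3.048]
ft_force: [-0.3, 0.1, 0.4]
width: 0.0175
grip_force: 0.0
```

Request:
step_arm(targets=[[[1,0,0,-2,0,0,0],[1,0,0,-5,0,0,0],[1,0,0,-8,0,0,0],[1,0,0,-10,0,0,0],[1,0,0,-11,0,0,0],[1,0,0,-11,0,0,0],[1,0,0,-11,0,0,0],[1,0,0,-11,0,0,0]]])

```text
clock: 1.9
tcp_pos: [0.4622, 0.253, 0.1177]
eef_rot: [3.141, 0.002, -3.048]
ft_force: [-0.3, 0.3, 0.0]
width: 0.0007
grip_force: 0.0
```

Run:
```python
from h import *
s=ctrl.state();print({k:s[k] for k in("clock","tcp_pos","eef_rot","ft_force","width","joints")})
p,d=ctrl.snapshot("side");cv2.imwrite("pics/s1.png",cv2.resize(p[200:320,190:350],None,fx=4.5,fy=4.5,interpolation=2))
p,d=ctrl.snapshot("wrist");cv2.imwrite("pics/w1.png",p)
c=ctrl.get_calibration("wrist");print(c["tool_from_camera"])
```

```text
{'clock': 1.9, 'tcp_pos': array([0.46219046, 0.25304583, 0.11772745]), 'eef_rot': array([ 3.14103252e+00,  1.73761534e-03, -3.04754855e+00]), 'ft_force': array([-0.27092028,  0.33216088,  0.02629702]), 'width': 0.0007091454215812748, 'joints': array([ 4.12559892e-01,  4.51252640e-01,  1.80913423e+00, -1.58146055e-05,
        8.79380160e-01, -1.25227095e+00])}
[[ 2.04556592e-04 -9.62435938e-01 -2.71508789e-01  7.55251131e-02]
 [ 9.99999979e-01  2.00108240e-04  4.40693886e-05  4.47874180e-04]
 [ 1.19171825e-05 -2.71508792e-01  9.62435959e-01 -1.57437346e-01]
 [ 0.00000000e+00  0.00000000e+00  0.00000000e+00  1.00000000e+00]]
```

View pics/s1.png

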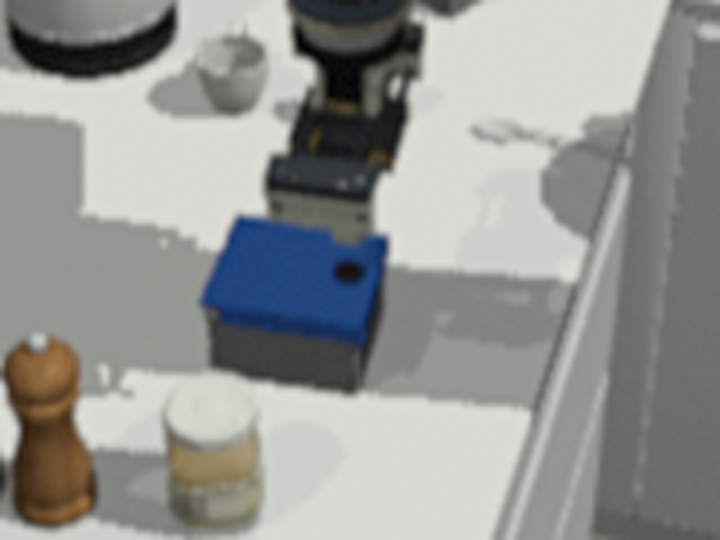

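View pics/w1.png

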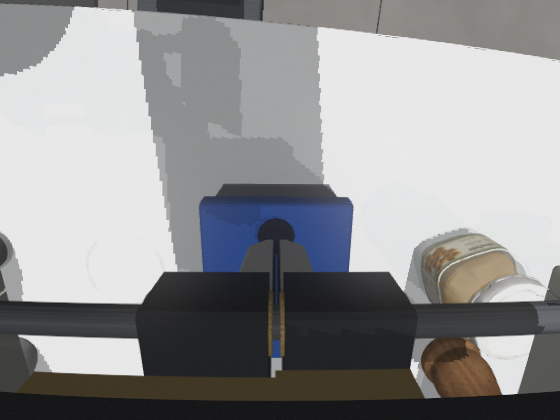

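Laterally, the closed fingertips line up with the pad (column 276 in the wrist view), and the tips are about 30 mm above it. I'll descend to just short of contact, then press.

Request:
step_arm(targets=[[[1,0,0,-1.2,0,0,0],[1,0,0,-2.2,0,0,0],[1,0,0,-2.7,0,0,0],[1,0,0,-2.9,0,0,0],[1,0,0,-3.0,0,0,0],[1,0,0,-3.1,0,0,0],[1,0,0,-3.2,0,0,0],[1,0,0,-3.2,0,0,0]]])

```text
clock: 2.8
tcp_pos: [0.4616, 0.2528, 0.0847]
eef_rot: [3.142, 0.0, -3.048]
ft_force: [-3.3, -1.0, 4.2]
width: 0.0006
grip_force: 1.8
```

Request:
step_arm(targets=[[[1,0,0,-0.1,0,0,0],[1,0,0,-0.2,0,0,0],[1,0,0,-0.27,0,0,0],[1,0,0,-0.27,0,0,0]]])

```text
clock: 3.2
tcp_pos: [0.4616, 0.2528, 0.0818]
eef_rot: [3.142, -0.0, -3.048]
ft_force: [-3.3, -1.0, 3.5]
width: 0.0005
grip_force: 1.8
```

The pad is down 5 mm and the force has dropped, so the latch has let go. Backing off fast.

Request:
step_arm(targets=[[[1,0,0,3,0,0,0],[1,0,0,8,0,0,0],[1,-1,0,12,0,0,0],[1,-4,0,15,0,0,0],[1,-7,0,17,0,0,0],[1,-10,0,17,0,0,0],[1,-12,0,17,0,0,0],[1,-13,0,17,0,0,0],[1,-13,0,17,0,0,0],[1,-13,0,17,0,0,0]]])

```text
clock: 4.2
tcp_pos: [0.3324, 0.253, 0.252]
eef_rot: [3.141, 0.001, -3.048]
ft_force: [0.5, -0.5, 0.0]
width: 0.0003
grip_force: 0.0
```

Request:
step_arm(targets=[[[1,0,0,0,0,0,0],[1,0,0,0,0,0,0],[1,0,0,0,0,0,0],[1,0,0,0,0,0,0],[1,0,0,0,0,0,0]]])

```text
clock: 4.7
tcp_pos: [0.3317, 0.2528, 0.2519]
eef_rot: [-3.142, -0.0, -3.048]
ft_force: [0.1, -0.9, -0.4]
width: 0.0005
grip_force: 0.0
```

Run:
```python
from h import *
p,d=ctrl.snapshot("side");cv2.imwrite("pics/s2.png",cv2.resize(p[130:320,160:350],None,fx=3,fy=3,interpolation=2))
p,d=ctrl.snapshot("top");h=cv2.cvtColor(p,cv2.COLOR_BGR2HSV)
m=cv2.inRange(h,(105,150,60),(130,255,255));m[:,:185]=0;m[:,230:]=0;m[:195]=0;m[260:]=0
ys,xs=np.nonzero(m);P=bydepth("top",list(zip(xs,ys)),d);A=np.c_[P[:,:2],np.ones(len(P))]
f=np.linalg.lstsq(A,P[:,2],rcond=None)[0];print(len(P),P.min(0),P.max(0),"tilt",np.arctan(np.hypot(*f[:2])));print(ctrl.state()["clock"],ctrl.state()["tcp_pos"])
```

```text
705 [0.28099533 0.02658278 0.0737009 ] [0.56201467 0.30393113 1.39865484] tilt 1.127497854634462
4.8 [0.3316518  0.25276882 0.25193162]
```

View pics/s2.png

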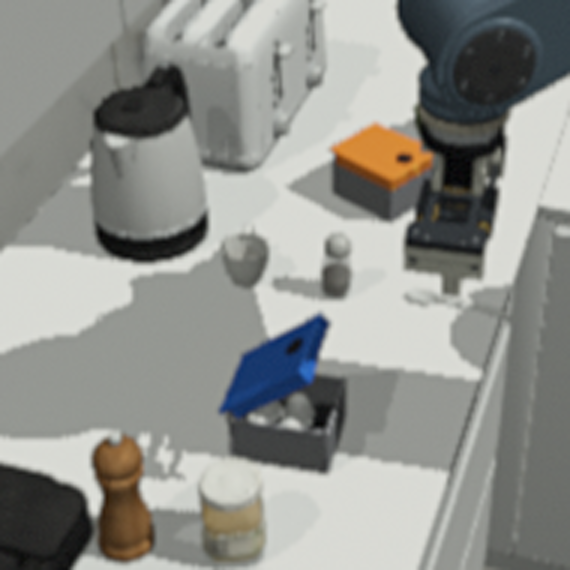

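The side view shows the blue lid standing open (around (280,365)), the orange lid shut, and nothing else moved. I'll check the opening angle, then hand in.

Run:
```python
from h import *
p,d=ctrl.snapshot("top");h=cv2.cvtColor(p,cv2.COLOR_BGR2HSV)
m=cv2.inRange(h,(105,150,60),(130,255,255))
ys,xs=np.nonzero(m);P=bydepth("top",list(zip(xs,ys)),d)
P=P[(P[:,2]<.16)&(P[:,2]>.06)&(abs(P[:,1]-.25)<.07)&(P[:,0]>.43)]
a=np.polyfit(P[:,0],P[:,2],1);t=-np.arctan(a[0]);print(len(P),P.max(0),"tilt",t)
if .6<t<.8: print(ctrl.job_done())
```

```text
702 [0.5631623  0.30397681 0.15144459] tilt 0.6593035930231697
the job is handed in; nothing more can be done
None
```

The blue lid popped after one press and is standing open by itself at about 0.66 rad measured (stop at 0.70); the orange box stayed shut, nothing else appears to have moved, and the job is handed in.

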